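# Close up the tea shelf with pushes only

## Task

The big tea jar has just been refilled from the packs in the tilt-out bin, and both were left open. Close them up with light pushes, gripping and lifting nothing: tip the jar's lid over so that it drops shut and then push its latch plate down flat against the jar's neck, and push the hanging bin back upright until its front is flush with its case. Keep the jar standing where it is and leave everything else undisturbed.

Things in the scene. Friction and masses are not known exactly. Their poses are not given: they have to be found in the camera images.
- jar: Big ribbed glass jar with its lid open, loose on the table, about 0.75 kg: 104 mm across, 100 mm high without lid, 116 with it shut. Origin: centre of its underside; z up; its latch side (front) is -x and faces the robot, give or take 20 degrees; the lid hinge is on its +x side. Pushed near the top with more than about 5 N it slides or rocks.
- lid_hinge (a point): Middle of the lid's hinge axis, behind the jar's rim: 56 mm to +x of the jar's centre line, 104 mm above the table; the axis runs along the jar's y.
- lid (a joint): Angle of the flat wooden lid (104 mm across, 14 mm thick, 0.12 kg): 0 = shut on the jar; grows as its front rim lifts; 1.57 = on edge; more = leaning away past upright; stop at 2.05. Starts at 1.6 to 1.9. Its stiffish hinge (0.045 N m) holds it where it is left above about 1.1 rad; pushed below that it drops shut by itself (surely below 0.9).
- lid_front (a point): Point on the lid's outer (upper) face at its front rim, 108 mm from the hinge and 11 mm off the hinge plane: at the top of the lid while it stands open.
- latch (a joint): Angle of the steel latch plate (34 mm wide, 38 mm long, rolled 6 mm end) hinged on the lid's front rim: 0 = hanging flat against the jar's neck with the lid shut (latched); grows as its end swings out from the jar; stop at 1.6. Starts at 0.7 to 1.1, stays where it is left (0.02 N m). Latched, its end is 77 mm high and its outermost face 63 mm in front of the jar's centre line.
- latch_hinge (a point): Middle of the latch plate's hinge on the lid's front rim. With the lid shut: 57 mm in front (-x) of the jar's centre line and 112 mm above the table.
- latch_end (a point): Centre of the latch plate's rolled lower end, 35 mm from its hinge.
- case: Fixed pale wooden case that holds the tilt-out bin: 210 mm wide, 200 deep, 170 high. Origin: foot of its front face, midway across; x points into the case (away from the robot, give or take 12 degrees), y across, z up. The bin fills its front. Bowl and whisk holder stand on its top, at least 70 mm back from the front edge.
- bin (a joint): Angle of the bamboo tilt-out bin (front panel 180 mm wide, 12 thick): 0 = shut, panel upright and flush with the case front, spanning 16 to 150 mm above the table; grows as its top tips out towards the robot; stop at 0.6. Starts at 0.28 to 0.5 and stays where it is left (stiff wooden pivot, about 0.3 N m).
- bin_hinge (a point): Middle of the bin's hinge line, which runs across the case 22 mm above the table and 6 mm behind the case's front face.
- bin_top (a point): Middle of the upper outer edge of the bin's front panel, 128 mm above the hinge line when shut.
- whisk: Bamboo whisk on its ceramic holder, one piece, 58 mm across, 151 mm high, loose on the case top. Origin: centre of underside. Leave alone.
- bowl: Dark rounded tea bowl, 112 mm across, 64 mm high, loose on the case top. Origin: centre of underside. Leave alone.
- scoop: Slim wooden scoop, 185 mm long along its x, 10 mm high, lying loose on the table in front, in the middle. Origin: on its underside near mid-length. Leave alone.
- caddy: Dark lacquered round tea caddy, 69 mm across, 73 mm high, loose, standing between jar and case. Origin: centre of underside. Leave alone.
- tin: Aluminium tea tin, 70 mm across, 95 mm high, loose, out to one side. Origin: centre of underside. Leave alone.
- small_jar: Small ribbed glass jar, already shut and latched, 72 mm across, 91 mm high, loose, out to one side. Origin: centre of underside. Leave alone.

How it is judged:
By the outcome, as a careful person would: the job done as asked, in the order asked, and still so for the second after the job is handed in, with the robot touching nothing.
It also fails if it takes over 54 s, if anything falls off the work surface, if the arm or the gripper's body presses on something with over 40 N, if the wrist force passes 120 N, or if a joint passes its speed limit or range.

## Robot

A 6-joint arm with a two-finger parallel gripper is mounted at the origin on the work surface. World frame = base frame: x ahead of the robot, y to its left, z up, the work surface at z = 0. Lengths are in mm, angles in rad, forces in N, time in s.
With the tool pointing down it reaches from about 400 to 925 mm from the base axis. Payload 12.5 kg.
Tool frame: the origin (TCP) lies at the very end of the fingers, on their centre line; the grasp point (between the pads) lies behind it (env.grip_depth is the z of the grasp point in the tool frame, in mm); z points along the fingers, y is the line along which they close (so a half turn about z gives the same grasp; the last joint's range is limited). The gripper opens to 95 mm and grips with 3 to 60 N. Pads are 20 mm wide; open, the fingers measure 119 mm over their backs; the gripper's body (75 mm by 180 mm) begins 59 mm behind the grasp point.
Start: joints at [1.215, 0.491, 1.559, -0, 1.092, -0.106], TCP at [154.488, 605.624, 214.661] pointing down, gripper open.
Joint ranges: [-3.1, 3.1], [-0.84, 2.19], [0.05, 2.79], [-1.13, 4.28], [0.06, 2.93], [-2.69, 2.69]. Speed limits (rad/s): [2.22, 2.22, 2.79, 3.14, 3.14, 3.14].

## Interface

Orientations are given as [roll, pitch, yaw] about the fixed x, y, z axes, in that order (R = Rz(yaw) Ry(pitch) Rx(roll)).
In Python, from cell import env, optics gives the robot as it stands.
- The arm moves only by the tool step_arm, never from a script. Its argument "moves" is a list of rows, each an object of numbers: "tx", "ty", "tz": the shift along the tool's x, y, z in mm; "roll": the turn about the tool's z in rad. In form: [{"tx": .., "ty": .., "tz": .., "roll": ..}, ...]. A call has 1 to 12 rows; each row is the pose to reach, as a shift and turn from the pose commanded when the call began, along the tool's axes at that moment; what a row does not reach only later rows make up. A row lasts 1/12 s, in which the tool goes at most 41.7 mm and 7.16 degrees, less where a joint would pass 70% of its speed; a pose out of reach is approached as far as the arm can. A call with a gripper value outside its range is refused whole. "grip" is the finger opening in mm, from 0 to 95.1, set as the call begins (left out, the last holds). The fingers move at their own pace and stop on an object; the grip force is fixed at half the most. Time passes only in rows, so rows that repeat a pose let the fingers close. It gives the time, the measured TCP pose, the force, the opening and the grip force at its end, in the units of the state.
- env.state(): the state, without advancing time (a new reading comes with each control period).
- optics.read_camera(name): name is "side" or "top"; returns a dict with "pixels" (384x512x3 uint8, blue, green, red), "mtx" (3x3 intrinsics, pixels), "view" (4x4, takes a point from world to camera coordinates). Camera axes: x right, y down, z forward; pixel columns grow to the right and rows downward; lengths in mm; the calibration is good to about 2 mm. A picture is of the moment at which its call begins. There is no depth.
- env.job_done(): hands the job in; it is judged then, once.
The state is a dict: "t": time; "joints": joint angles; "qvel": joint speeds; "tau": joint torques, N m; "eef_pos": TCP position; "tcp_rot": TCP orientation; "ft_force": force on the tool from outside, world axes, zero at the start; "moment": the same for the moment, N m; "opening": opening from 0.0 (shut) to 1.0 (fully open); "grip_force": force on a finger pad.
Only numpy, scipy, OpenCV 4.12 (cv2) and the standard library are available. Lean on these libraries where they do the work, as an engineer would, in place of code of your own. Each camera call takes 0.05 s, during which the arm holds its last target. There are 200 camera calls.

## Working session

There is one attempt and no reset: what is moved stays moved. The work goes in short steps, Python scripts to look and compute and a tool call to move; the robot and the scene stay as the last step left them, time stands still between calls to the robot, and variables do not carry over. Pictures are saved under pics/ and viewed, at most 10 in all, crops included, and the job is handed in when it is done.

Besides the shell and the picture viewer there is one more tool, called as name([rows], argument=value, ...), one row to a line, values as JSON. step_arm: Moves the arm, as the interface text tells. Its arguments: {"type":"object","properties":{"moves":{"type":"array"},"grip":{"type":"number"}},"required":["moves"]}

```bash
mkdir -p pics; cat > h.py <<'E'
import numpy as np, cv2
from cell import env, optics
def shot(n,f):
    c=optics.read_camera(n); cv2.imwrite(f'pics/{f}.png',cv2.resize(c['pixels'],(800,600),interpolation=cv2.INTER_CUBIC)); np.savez(f'{n}.npz',mtx=c['mtx'],view=c['view'],pixels=c['pixels']); return c
def ray(n,u,v):
    c=np.load(n+'.npz'); R=c['view'][:3,:3]; t=c['view'][:3,3]
    d=R.T@np.linalg.solve(c['mtx'],[u,v,1]); return -R.T@t,d
def atz(n,u,v,z):
    o,d=ray(n,u,v); return o+d*(z-o[2])/d[2]
def tri(a,b):
    (o1,d1),(o2,d2)=ray('side',*a),ray('top',*b)
    s=np.linalg.lstsq(np.c_[d1,-d2],o2-o1,rcond=None)[0]
    p,q=o1+d1*s[0],o2+d2*s[1]; return (p+q)/2,np.linalg.norm(p-q)
def proj(n,P):
    c=np.load(n+'.npz'); p=c['view'][:3,:3]@np.array(P)+c['view'][:3,3]; p=c['mtx']@p; return p[:2]/p[2]
E
python3 - <<'E'
from h import *
np.set_printoptions(precision=2,suppress=True)
for n in('side','top'):
    shot(n,n+'0'); print(n,ray(n,256,192))
print(env.state(), env.grip_depth)
E
```

```text
side (array([  262.6 , -1106.36,  1293.4 ]), array([ 0.18,  0.67, -0.72]))
top (array([ 451.64,    3.64, 1324.44]), array([ 0.08, -0.02, -1.  ]))
{'t': 0.1, 'joints': array([ 1.22,  0.49,  1.56, -0.  ,  1.09, -0.11]), 'qvel': array([-0., -0., -0., -0.,  0.,  0.]), 'tau': array([  0.  , -61.36, -25.86,   0.07,   0.05,  -0.  ]), 'eef_pos': array([154.43, 605.4 , 214.11]), 'tcp_rot': array([-3.14, -0.  ,  2.89]), 'ft_force': array([ 0.41,  0.31, -0.23]), 'moment': array([ 0.03, -0.  ,  0.03]), 'grip_force': 0.0, 'opening': 1.0007171358696074} -18.8
```

View pics/side0.png

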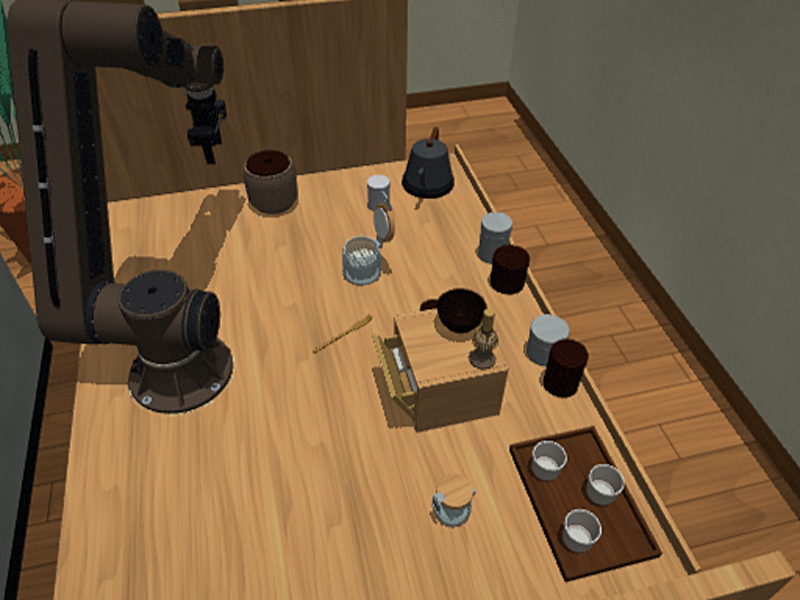

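View pics/top0.png

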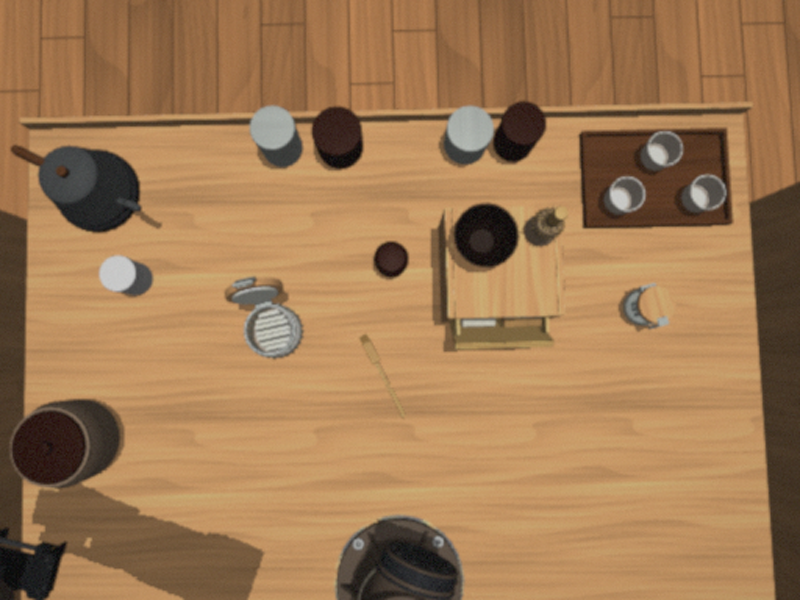

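The side view shows the jar at (361,262) with its lid standing at (384,222), and the bin tipped out at (395,370). In the top view the jar is at (273,330), the lid at (254,291) and the bin's top edge at (503,345). I'll enlarge both.

```bash
python3 - <<'E'
from h import *
def crop(n,x,y,w,h):
    im=np.load(n+'.npz')['pixels'][y:y+h,x:x+w]; im=cv2.resize(im,(400,600*400//400),interpolation=cv2.INTER_CUBIC); return im
# each crop 60x90 native ->400x600 (6.667x)
a=crop('side',205,115,60,90); b=crop('top',137,160,60,90)
cv2.imwrite('pics/jar.png',np.hstack([a,b]))
# bin: 100x75 native ->800x600? two 100x75 ->400x300.. stack 80x120
a=crop('side',230,190,80,120); b=crop('top',280,125,80,120)
cv2.imwrite('pics/bin.png',np.hstack([a,b]))
E
```

```text
(no output)
```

View pics/jar.png

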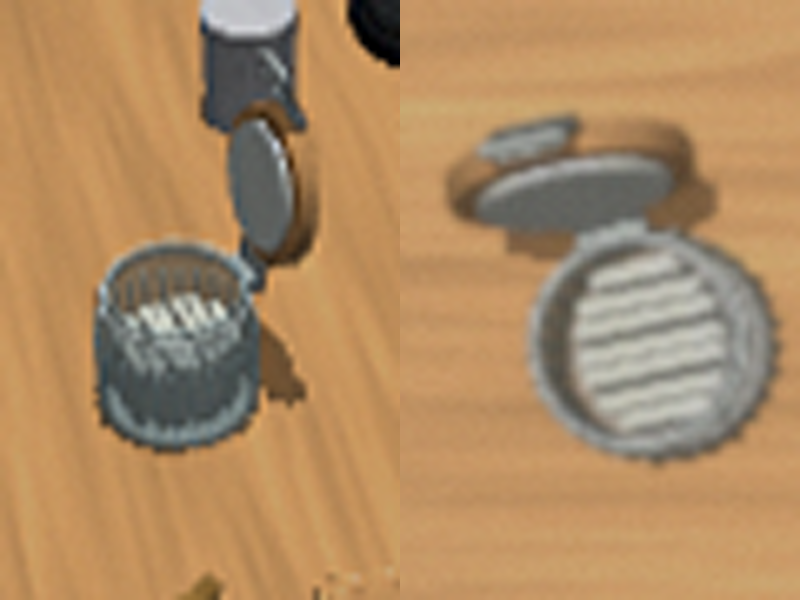

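View pics/bin.png

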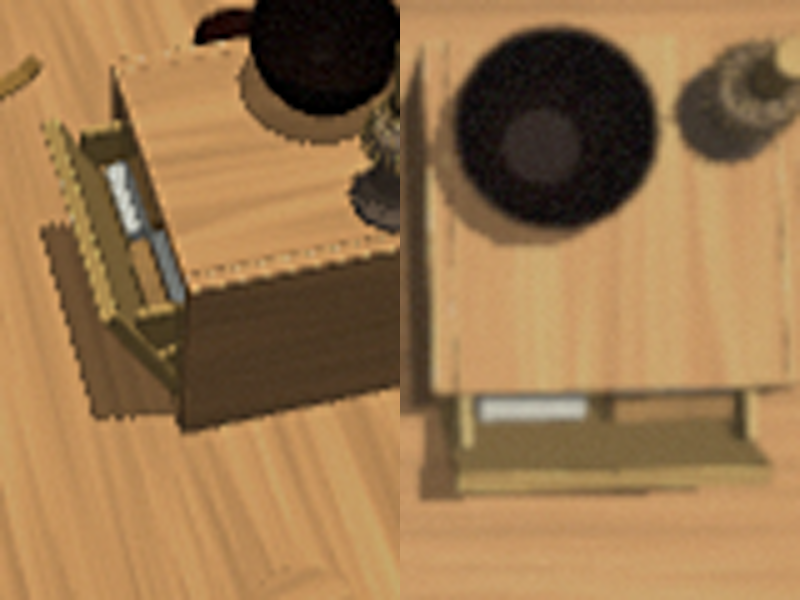

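Jar crop, side view (left): rim ellipse centre about (175,290), grey lid face centre about (262,187).
Jar crop, top view (right): rim centre about (643,343), hinge at (612,235), grey lid face centre about (574,192), latch plate around (530,138).
Bin crop: the upper edge runs (45,122)–(108,320) in the side view and (460,485)–(770,460) in the top view. The case's front edge runs (115,65)–(190,290) in the side view and (432,390)–(790,385) in the top view.

```bash
python3 - <<'E'
from h import *
np.set_printoptions(precision=1,suppress=True)
js=lambda u,v:(205+u/6.667-.5,115+v/6.667-.5)
jt=lambda u,v:(137+(u-400)/6.667-.5,160+v/6.667-.5)
bs=lambda u,v:(230+u/5-.5,190+v/5-.5)
bt=lambda u,v:(280+(u-400)/5-.5,125+v/5-.5)
print('rim',tri(js(175,290),jt(640,343)),atz('top',*jt(640,343),100),atz('side',*js(175,290),100))
print('hinge',tri(js(252,268),jt(612,235)),atz('top',*jt(612,235),104))
print('liddisc',tri(js(262,187),jt(574,192)))
print('disc L/R top',atz('top',*jt(472,205),160),atz('top',*jt(677,175),160))
print('bin L',tri(bs(45,122),bt(460,487)),'bin R',tri(bs(108,318),bt(770,460)))
print('case L',tri(bs(115,65),bt(432,390)),'R',tri(bs(190,290),bt(790,385)))
print('case z170',[atz(n,*p,170) for n,p in(('top',bt(432,390)),('top',bt(790,385)),('side',bs(115,65)),('side',bs(190,290)))])
print('case foot R',atz('side',*bs(183,430),0))
f=lambda u,v:(u*.64-.5,v*.64-.5)
for k,uv,z in(('caddy',(391,259),73),('tin',(118,273),95),('scoop',(365,340),5),('scoop2',(402,415),5)):print(k,atz('top',*f(*uv),z))
E
```

```text
rim (array([500.6, 231.4, 102.5]), np.float64(1.7824546130601528)) [499.8 232.  100. ] [502.  234.1 100. ]
hinge (array([551.1, 243.4, 100. ]), np.float64(6.323751249633923)) [547.7 243.2 104. ]
liddisc (array([562.3, 247.7, 161.3]), np.float64(1.1067745677398078))
disc L/R top [557.4 291.1 160. ] [568.1 204.5 160. ]
bin L (array([ 458.5, -114.2,  139.1]), np.float64(0.6855084785508615)) bin R (array([ 465.5, -291.8,  137.4]), np.float64(8.97623423803795))
case L (array([513.7, -97.5, 167.4]), np.float64(1.0598136420293238)) R (array([ 512.9, -299.8,  162.2]), np.float64(3.0752032874232467))
case z170 [array([513. , -97.2, 170. ]), array([ 511. , -297.4,  170. ]), array([513.6, -99.9, 170. ]), array([ 512.7, -305.5,  170. ])]
case foot R [ 513.  -301.7   -0. ]
caddy [634.2   1.   73. ]
tin [616.3 521.6  95. ]
scoop [479.3  57.6   5. ]
scoop2 [326.4 -13.8   5. ]
```

```bash
cat > ov.py <<'E'
from h import *
def jarpts(cx,cy,yaw,th,la):
    a=np.linspace(0,2*np.pi,73); c,s=np.cos(yaw),np.sin(yaw)
    W=lambda P:np.c_[cx+c*P[:,0]-s*P[:,1],cy+s*P[:,0]+c*P[:,1],P[:,2]]
    L=lambda u,y,n:np.c_[56-u*np.cos(th)+n*np.sin(th),y,104+u*np.sin(th)+n*np.cos(th)]
    o=np.ones_like(a); out=[W(np.c_[52*np.cos(a),52*np.sin(a),100*o]),W(np.c_[52*np.cos(a),52*np.sin(a),0*o])]
    for n in(-3,11): out.append(W(L(56+52*np.cos(a),52*np.sin(a),n*o)))
    d=35; u=113+d*np.sin(la)*np.array([0,0,1,1,0]); n=8-d*np.cos(la)*np.array([0,0,1,1,0]); y=17.*np.array([-1,1,1,-1,-1])
    out.append(W(L(u,y,n))); return out
def overlay(n,x,y,w,h,k,curves):
    im=cv2.resize(np.load(n+'.npz')['pixels'][y:y+h,x:x+w],(w*k,h*k),interpolation=cv2.INTER_CUBIC)
    for i,C in enumerate(curves):
        q=np.array([(proj(n,p)-[x,y]+.5)*k for p in C]).astype(int); cv2.polylines(im,[q],False,[(0,0,255),(0,255,255),(0,255,0),(255,0,0),(255,0,255)][i%5],1)
    return im
E
python3 - <<'E'
from ov import *
C=jarpts(501,232,.2,1.77,.9)
cv2.imwrite('pics/ov.png',np.hstack([overlay('side',210,120,44,65,9,C),overlay('top',140,165,44,65,9,C)]))
E
```

```text
(no output)
```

View pics/ov.png

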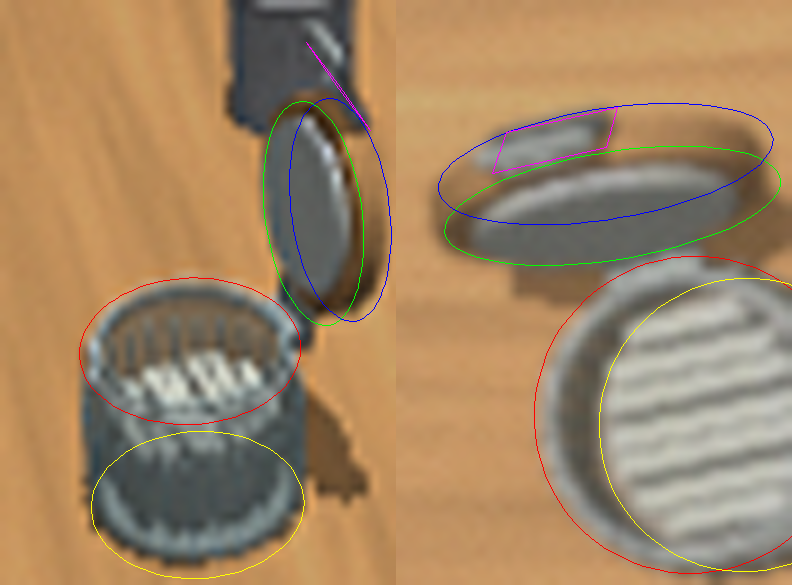

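The overlay fits well with small shifts. I take the jar as (502,235), yaw 0.19, lid about 1.77. Next I'll work out the shifts to a point behind the lid.

```bash
cat > goto.py <<'E'
from h import *
from scipy.spatial.transform import Rotation as R
def jar(x,y=0): c,s=np.cos(.19),np.sin(.19); return np.array([502+c*x-s*y,235+s*x+c*y])
def shift(p,q=None):
    s=env.state(); r=R.from_euler('xyz',s['tcp_rot'])
    return np.round(r.inv().apply(np.array(p)-s['eef_pos']),1), s['tcp_rot'].round(3)
E
python3 - <<'E'
from goto import *
s=env.state(); print(s['tcp_rot'],shift([*jar(120),300]))
E
```

```text
[-3.14057276e+00 -9.51484244e-05  2.89172013e+00] (array([-536.9, -221.9,  -85.7]), array([-3.141, -0.   ,  2.892]))
```

step_arm([
  {"tx":0,"ty":0,"tz":-40,"roll":0},
  {"tx":0,"ty":0,"tz":-86,"roll":0},
  {"tx":-537,"ty":-222,"tz":-86,"roll":-0.44},
  {"tx":-537,"ty":-222,"tz":-86,"roll":-0.44},
  {"tx":-537,"ty":-222,"tz":-86,"roll":-0.44},
  {"tx":-537,"ty":-222,"tz":-86,"roll":-0.44},
  {"tx":-537,"ty":-222,"tz":-86,"roll":-0.44},
  {"tx":-537,"ty":-222,"tz":-86,"roll":-0.44},
  {"tx":-537,"ty":-222,"tz":-86,"roll":-0.44},
  {"tx":-537,"ty":-222,"tz":-86,"roll":-0.44},
  {"tx":-537,"ty":-222,"tz":-86,"roll":-0.44},
  {"tx":-537,"ty":-222,"tz":-86,"roll":-0.44},
], grip=0)

```text
t: 1.1
eef_pos: [484.6, 358.3, 299.2]
tcp_rot: [-3.142, -0.0, -2.951]
ft_force: [-0.1, 0.3, 0.1]
opening: 0.214
grip_force: 0.0
```

```bash
python3 - <<'E'
from goto import *
s=env.state(); print(s['t'],s['eef_pos'],s['opening'],s['joints'],shift([*jar(120),300]))
E
```

```text
1.1 [484.61372569 358.33129664 299.23963409] 0.21379930972545236 [ 5.27101334e-01  3.87927546e-01  1.49913645e+00  7.43415685e-05
  1.25486645e+00 -1.23389431e+00] (array([-113.8, -124.4,   -0.8]), array([-3.142, -0.   , -2.951]))
```

step_arm([
  {"tx":-114,"ty":-124,"tz":0,"roll":0},
  {"tx":-114,"ty":-124,"tz":0,"roll":0},
  {"tx":-114,"ty":-124,"tz":0,"roll":0},
  {"tx":-114,"ty":-124,"tz":0,"roll":0},
  {"tx":-114,"ty":-124,"tz":0,"roll":0},
  {"tx":-114,"ty":-124,"tz":0,"roll":0},
  {"tx":-114,"ty":-124,"tz":0,"roll":0},
])

```text
t: 1.68
eef_pos: [618.3, 259.8, 298.8]
tcp_rot: [3.141, -0.001, -2.952]
ft_force: [0.2, -0.5, 0.0]
opening: 0.004
grip_force: 0.0
```

```bash
python3 - <<'E'
from goto import *
s=env.state(); print(s['t'],s['eef_pos'],s['opening'],s['ft_force'],shift([*jar(120),192]),shift([*jar(5),192]))
E
```

```text
1.6833 [618.29756887 259.77388556 298.83453646] 0.004319333596512802 [ 0.23009992 -0.50350584  0.02108924] (array([ -1.2,  -2.4, 106.8]), array([ 3.141e+00, -1.000e-03, -2.952e+00])) (array([113.8,  -2.4, 107. ]), array([ 3.141e+00, -1.000e-03, -2.952e+00]))
```

Descend behind the lid, and look before pushing.

step_arm([
  {"tx":0,"ty":-2,"tz":35},
  {"tx":0,"ty":-2,"tz":70},
  {"tx":0,"ty":-2,"tz":95},
  {"tx":0,"ty":-2,"tz":107},
  {"tx":0,"ty":-2,"tz":107},
])

```text
validation failed for argument at $.mo...
```

```bash
python3 - <<'E'
from ov import *
from goto import jar
shot('side','s1');shot('top','t1')
im=[overlay(n,x,y,50,75,8,[]) for n,x,y in(('side',210,100),('top',137,150))]
cv2.imwrite('pics/c1.png',np.hstack(im)); print(env.state()['eef_pos'],env.state()['ft_force'])
E
```

```text
[617.71633085 260.7179201  299.52881863] [-0.36267167  0.72177246 -0.18271889]
```

View pics/c1.png

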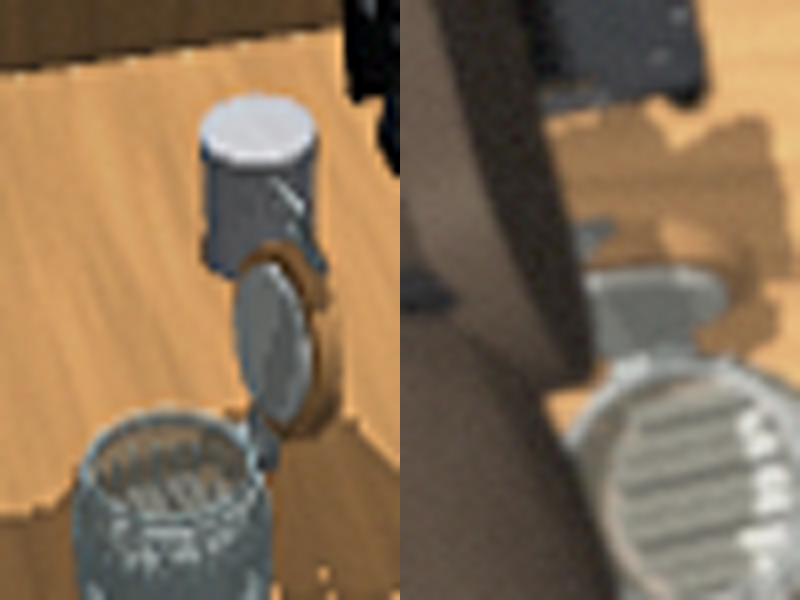

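The move was refused because it had no roll, so the arm is still high. The crop shows the lid still standing at (280,340) and the latch plate from (320,265) to (275,180). I'll descend now.

step_arm([
  {"tx":0,"ty":-2,"tz":35,"roll":0},
  {"tx":0,"ty":-2,"tz":70,"roll":0},
  {"tx":0,"ty":-2,"tz":95,"roll":0},
  {"tx":0,"ty":-2,"tz":107,"roll":0},
  {"tx":0,"ty":-2,"tz":107,"roll":0},
])

```text
t: 2.2
eef_pos: [617.6, 258.5, 190.2]
tcp_rot: [-3.141, -0.004, -2.95]
ft_force: [-0.6, 0.3, 0.0]
opening: 0.007
grip_force: 0.0
```

```bash
python3 - <<'E'
from ov import *
shot('side','s2')
cv2.imwrite('pics/c2.png',overlay('side',200,80,75,75,8,[])); print(env.state()['eef_pos'],env.state()['ft_force'])
E
```

```text
[618.46681804 258.59345376 192.36494429] [ 0.66707093 -0.36713693  0.97874259]
```

View pics/c2.png

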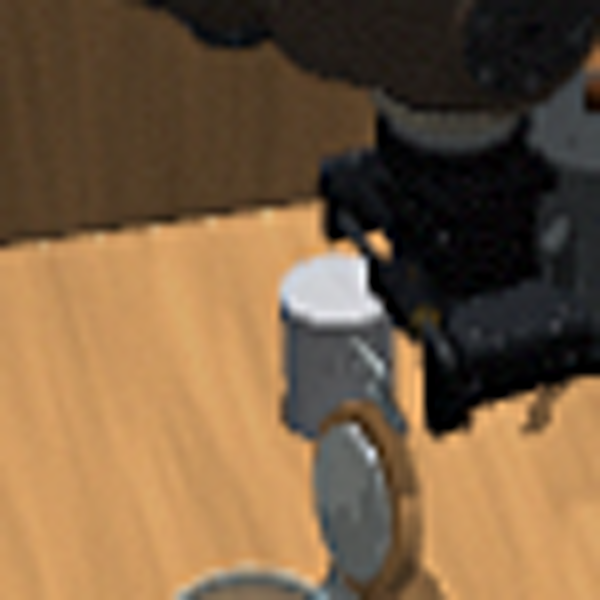

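The fingertip is at (445,430), behind the lid's top edge at (360,405) and clear of it. Now push slowly toward the robot.

step_arm([
  {"tx":6,"ty":0,"tz":0,"roll":0},
  {"tx":12,"ty":0,"tz":0,"roll":0},
  {"tx":17,"ty":0,"tz":0,"roll":0},
  {"tx":22,"ty":0,"tz":0,"roll":0},
  {"tx":27,"ty":0,"tz":0,"roll":0},
  {"tx":32,"ty":0,"tz":0,"roll":0},
  {"tx":37,"ty":0,"tz":0,"roll":0},
  {"tx":42,"ty":0,"tz":0,"roll":0},
  {"tx":47,"ty":0,"tz":0,"roll":0},
  {"tx":52,"ty":0,"tz":0,"roll":0},
])

```text
t: 3.08
eef_pos: [567.6, 247.8, 192.4]
tcp_rot: [3.142, 0.0, -2.951]
ft_force: [0.6, -0.8, 1.1]
opening: 0.007
grip_force: 0.3
```

step_arm([
  {"tx":5,"ty":0,"tz":0,"roll":0},
  {"tx":10,"ty":0,"tz":0,"roll":0},
  {"tx":15,"ty":0,"tz":0,"roll":0},
  {"tx":20,"ty":0,"tz":0,"roll":0},
  {"tx":25,"ty":0,"tz":0,"roll":0},
  {"tx":30,"ty":0,"tz":0,"roll":0},
  {"tx":35,"ty":0,"tz":0,"roll":0},
  {"tx":40,"ty":0,"tz":0,"roll":0},
  {"tx":45,"ty":0,"tz":0,"roll":0},
  {"tx":50,"ty":0,"tz":0,"roll":0},
])

```text
t: 3.92
eef_pos: [518.4, 238.4, 192.4]
tcp_rot: [3.142, -0.0, -2.951]
ft_force: [-0.2, 0.0, 0.3]
opening: 0.002
grip_force: 0.0
```

```bash
python3 - <<'E'
from ov import *
shot('side','s3')
cv2.imwrite('pics/c3.png',overlay('side',200,80,75,100,6,[])); print(env.state()['eef_pos'],env.state()['ft_force'])
E
```

```text
[517.65473183 238.29769005 192.3875386 ] [ 0.3900197  -0.09229201  1.16356964]
```

View pics/c3.png

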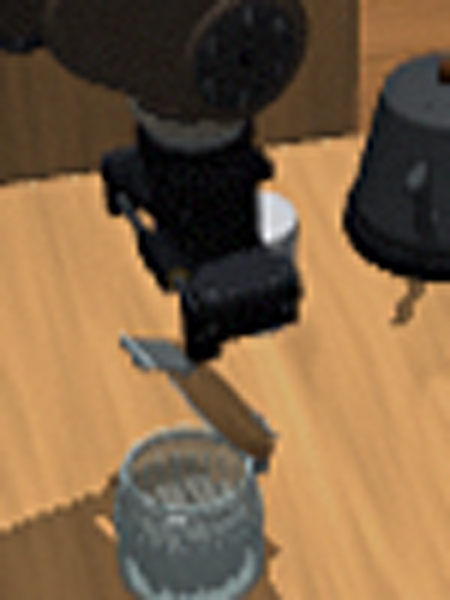

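The lid is tipped about halfway, at (225,400), with the latch out front at (150,350). I'll keep going.

step_arm([
  {"tx":5,"ty":0,"tz":1,"roll":0},
  {"tx":10,"ty":0,"tz":3,"roll":0},
  {"tx":15,"ty":0,"tz":5,"roll":0},
  {"tx":20,"ty":0,"tz":8,"roll":0},
  {"tx":25,"ty":0,"tz":10,"roll":0},
  {"tx":30,"ty":0,"tz":10,"roll":0},
  {"tx":35,"ty":0,"tz":10,"roll":0},
  {"tx":35,"ty":0,"tz":10,"roll":0},
])

```text
t: 4.63
eef_pos: [483.7, 231.8, 182.5]
tcp_rot: [3.142, -0.0, -2.951]
ft_force: [-0.2, 0.2, -0.1]
opening: 0.006
grip_force: 0.0
```

```bash
python3 - <<'E'
from ov import *
shot('side','s4')
cv2.imwrite('pics/c4.png',overlay('side',200,80,75,100,6,[])); print(env.state()['eef_pos'],env.state()['ft_force'])
E
```

```text
[484.25649502 231.88537735 182.58945438] [-0.10428786  0.04419466 -0.68620058]
```

View pics/c4.png

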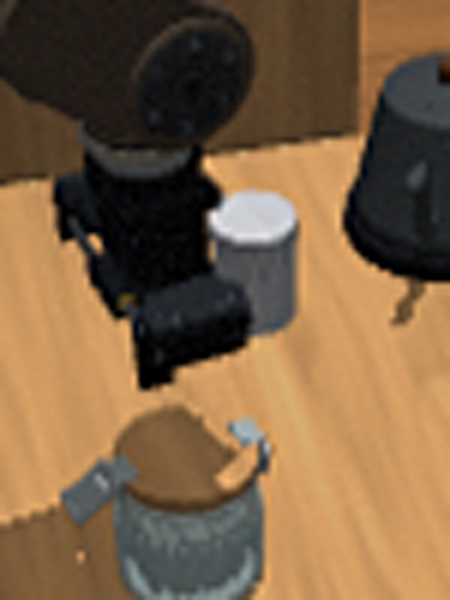

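The lid is shut with the latch sticking out at (90,495). Next I check the jar position from the latch hinge and plan the latch push.

```bash
python3 - <<'E'
from goto import *
k=lambda u,v:(200+u/6-.5,80+v/6-.5)
print(atz('side',*k(125,472),112),jar(-57), atz('side',*k(192,515),0) )
# lid silhouette and base in colour-free check: bottom of base
print(proj('side',[*jar(0),0]),k(190,560))
for x,z in((-17,215),(-122,215),(-122,74),(-85,74),(-73,74)):print(x,z,shift([*jar(x),z]))
E
```

```text
[456.94553717 230.19320138 112.        ] [446.0257586  224.23504299] [514.93326023 296.67740968   0.        ]
[231.54693013 174.96033491] (231.16666666666666, 172.83333333333331)
-17 215 (array([ -1. ,  -0.3, -32.4]), array([ 3.141,  0.   , -2.951]))
-122 215 (array([104. ,  -0.3, -32.4]), array([ 3.141,  0.   , -2.951]))
-122 74 (array([104. ,  -0.3, 108.6]), array([ 3.141,  0.   , -2.951]))
-85 74 (array([ 67. ,  -0.3, 108.6]), array([ 3.141,  0.   , -2.951]))
-73 74 (array([ 55. ,  -0.3, 108.6]), array([ 3.141,  0.   , -2.951]))
```

step_arm([
  {"tx":35,"ty":0,"tz":-20,"roll":0},
  {"tx":70,"ty":0,"tz":-20,"roll":0},
  {"tx":104,"ty":0,"tz":-15,"roll":0},
  {"tx":104,"ty":0,"tz":25,"roll":0},
  {"tx":104,"ty":0,"tz":65,"roll":0},
  {"tx":104,"ty":0,"tz":95,"roll":0},
  {"tx":104,"ty":0,"tz":109,"roll":0},
  {"tx":104,"ty":0,"tz":109,"roll":0},
  {"tx":104,"ty":0,"tz":109,"roll":0},
])

```text
t: 5.43
eef_pos: [382.6, 212.3, 73.3]
tcp_rot: [-3.141, -0.001, -2.951]
ft_force: [1.0, 0.6, -0.3]
opening: 0.004
grip_force: 0.0
```

step_arm([
  {"tx":-6,"ty":0,"tz":0,"roll":0},
  {"tx":-12,"ty":0,"tz":0,"roll":0},
  {"tx":-16,"ty":0,"tz":0,"roll":0},
  {"tx":-20,"ty":0,"tz":0,"roll":0},
  {"tx":-24,"ty":0,"tz":0,"roll":0},
  {"tx":-28,"ty":0,"tz":0,"roll":0},
  {"tx":-32,"ty":0,"tz":0,"roll":0},
  {"tx":-36,"ty":0,"tz":0,"roll":0},
  {"tx":-39,"ty":0,"tz":0,"roll":0},
  {"tx":-39,"ty":0,"tz":0,"roll":0},
])

```text
t: 6.27
eef_pos: [421.6, 219.8, 73.4]
tcp_rot: [3.141, 0.001, -2.952]
ft_force: [0.5, 0.2, -0.0]
opening: 0.004
grip_force: 0.0
```

```bash
python3 - <<'E'
from goto import *
print([ (env.state()['ft_force'].round(2), optics.read_camera('side')['mtx'][0,0]) [0] for _ in range(4)],shift([*jar(-73),74]))
E
```

```text
[array([ 0.48,  0.25, -0.05]), array([-0.8 , -0.37,  0.07]), array([0.11, 0.2 , 0.24]), array([-0.43, -0.45, -0.07])] (array([-9.6, -0.2, -0.5]), array([ 3.141,  0.   , -2.951]))
```

step_arm([
  {"tx":-2,"ty":0,"tz":0,"roll":0},
  {"tx":-4,"ty":0,"tz":0,"roll":0},
  {"tx":-6,"ty":0,"tz":0,"roll":0},
  {"tx":-7,"ty":0,"tz":0,"roll":0},
  {"tx":-7,"ty":0,"tz":0,"roll":0},
])

```text
t: 6.88
eef_pos: [427.8, 221.0, 73.3]
tcp_rot: [3.142, 0.0, -2.951]
ft_force: [-0.6, -0.0, -0.1]
opening: -0.002
grip_force: 0.0
```

step_arm([
  {"tx":-0.5,"ty":0,"tz":0,"roll":0},
  {"tx":-1,"ty":0,"tz":0,"roll":0},
  {"tx":-1,"ty":0,"tz":0,"roll":0},
])

```text
t: 7.13
eef_pos: [428.6, 221.1, 73.4]
tcp_rot: [3.142, -0.0, -2.951]
ft_force: [0.1, 0.7, -0.5]
opening: 0.004
grip_force: 0.2
```

```bash
cat > f.py <<'E'
from goto import *
F=[]
for _ in range(6): F.append(env.state()['ft_force']); optics.read_camera('side')
s=env.state();print(s['t'],np.mean(F,0).round(2),s['eef_pos'].round(1),shift([*jar(-73),74]))
E
python3 f.py
```

```text
7.4333 [-0.47 -0.02 -0.15] [428.6 221.1  73.4] (array([-1.7, -0.3, -0.6]), array([ 3.142,  0.   , -2.951]))
```

step_arm([
  {"tx":-0.5,"ty":0,"tz":0,"roll":0},
  {"tx":-1,"ty":0,"tz":0,"roll":0},
  {"tx":-1.5,"ty":0,"tz":0,"roll":0},
  {"tx":-1.5,"ty":0,"tz":0,"roll":0},
])

```text
t: 7.77
eef_pos: [429.5, 221.3, 73.2]
tcp_rot: [-3.142, -0.001, -2.951]
ft_force: [-4.3, 0.3, 0.3]
opening: 0.003
grip_force: 2.1
```

```bash
python3 f.py
```

```text
8.0667 [-4.6  -0.85  0.5 ] [429.6 221.3  73.3] (array([-0.7, -0.2, -0.7]), array([-3.142e+00, -1.000e-03, -2.951e+00]))
```

step_arm([
  {"tx":-0.5,"ty":0,"tz":0,"roll":0},
  {"tx":-1,"ty":0,"tz":0,"roll":0},
  {"tx":-1,"ty":0,"tz":0,"roll":0},
])

```text
t: 8.32
eef_pos: [430.4, 221.4, 73.2]
tcp_rot: [-3.141, -0.002, -2.951]
ft_force: [-5.8, -1.2, 0.8]
opening: 0.005
grip_force: 3.0
```

```bash
python3 f.py
```

```text
8.6167 [-5.46 -1.16  1.05] [430.4 221.4  73.2] (array([ 0.1, -0.2, -0.8]), array([-3.141e+00, -1.000e-03, -2.951e+00]))
```

The force rose sharply at the expected 73 mm standoff, so the latch is flat against the neck. I'll back off and go over to the bin.

step_arm([
  {"tx":8,"ty":0,"tz":0,"roll":0},
  {"tx":25,"ty":0,"tz":0,"roll":0},
  {"tx":25,"ty":0,"tz":-40,"roll":0},
  {"tx":25,"ty":0,"tz":-80,"roll":0},
  {"tx":25,"ty":0,"tz":-120,"roll":0},
  {"tx":25,"ty":0,"tz":-120,"roll":0},
])

```text
t: 9.12
eef_pos: [409.0, 217.9, 199.8]
tcp_rot: [3.14, 0.012, -2.951]
ft_force: [-0.4, 0.4, -0.4]
opening: 0.003
grip_force: 0.0
```

```bash
python3 - <<'E'
from goto import *
s=env.state();print(s['t'],s['eef_pos'].round(1),s['joints'].round(2),shift([425,-201,194]))
E
```

```text
9.1167 [409.  217.9 199.8] [ 0.35  0.28  1.97 -0.    0.89 -1.41] (array([  63.6, -414.3,    4.3]), array([ 3.14 ,  0.012, -2.951]))
```

step_arm([
  {"tx":64,"ty":-414,"tz":0,"roll":0.19},
  {"tx":64,"ty":-414,"tz":0,"roll":0.19},
  {"tx":64,"ty":-414,"tz":0,"roll":0.19},
  {"tx":64,"ty":-414,"tz":0,"roll":0.19},
  {"tx":64,"ty":-414,"tz":0,"roll":0.19},
  {"tx":64,"ty":-414,"tz":0,"roll":0.19},
  {"tx":64,"ty":-414,"tz":0,"roll":0.19},
  {"tx":64,"ty":-414,"tz":0,"roll":0.19},
  {"tx":64,"ty":-414,"tz":0,"roll":0.19},
  {"tx":64,"ty":-414,"tz":0,"roll":0.19},
  {"tx":64,"ty":-414,"tz":0,"roll":0.19},
  {"tx":64,"ty":-414,"tz":0,"roll":0.19},
])

```text
t: 10.12
eef_pos: [421.9, -203.8, 193.2]
tcp_rot: [-3.141, 0.001, 3.138]
ft_force: [-0.6, 0.8, -0.2]
opening: 0.011
grip_force: 0.0
```

```bash
python3 - <<'E'
from goto import *
optics.read_camera('side');optics.read_camera('side')
s=env.state();print(s['t'],s['eef_pos'].round(1),s['tcp_rot'],shift([425,-201,120]))
E
```

```text
10.2167 [ 421.7 -201.3  193.2] [3.14157841e+00 3.36618011e-04 3.14133790e+00] (array([-3.3,  0.3, 73.2]), array([3.142, 0.   , 3.141]))
```

Descend in front of the bin, then push slowly to near flush (finger centre x≈503).

step_arm([
  {"tx":0,"ty":0,"tz":35,"roll":0},
  {"tx":0,"ty":0,"tz":65,"roll":0},
  {"tx":0,"ty":0,"tz":73,"roll":0},
  {"tx":0,"ty":0,"tz":73,"roll":0},
  {"tx":-8,"ty":0,"tz":73,"roll":0},
  {"tx":-14,"ty":0,"tz":73,"roll":0},
  {"tx":-20,"ty":0,"tz":73,"roll":0},
  {"tx":-25,"ty":0,"tz":73,"roll":0},
  {"tx":-30,"ty":0,"tz":73,"roll":0},
  {"tx":-35,"ty":0,"tz":73,"roll":0},
  {"tx":-40,"ty":0,"tz":73,"roll":0},
])

```text
t: 11.13
eef_pos: [462.3, -201.7, 120.6]
tcp_rot: [-3.142, 0.0, -3.141]
ft_force: [-1.9, -0.7, 1.9]
opening: 0.004
grip_force: 1.2
```

step_arm([
  {"tx":-5,"ty":0,"tz":0,"roll":0},
  {"tx":-10,"ty":0,"tz":0,"roll":0},
  {"tx":-15,"ty":0,"tz":0,"roll":0},
  {"tx":-20,"ty":0,"tz":0,"roll":0},
  {"tx":-24,"ty":0,"tz":0,"roll":0},
  {"tx":-28,"ty":0,"tz":0,"roll":0},
  {"tx":-32,"ty":0,"tz":0,"roll":0},
  {"tx":-34,"ty":0,"tz":0,"roll":0},
  {"tx":-35,"ty":0,"tz":0,"roll":0},
  {"tx":-35,"ty":0,"tz":0,"roll":0},
])

```text
t: 11.97
eef_pos: [497.2, -201.8, 120.3]
tcp_rot: [3.142, 0.0, -3.141]
ft_force: [0.2, -0.6, 0.0]
opening: 0.005
grip_force: 0.0
```

```bash
python3 f.py
```

```text
12.2667 [ 0.01 -0.   -0.23] [ 496.9 -201.8  120.4] (array([ 66.5, 423. ,  46.4]), array([ 3.142,  0.   , -3.141]))
```

step_arm([
  {"tx":-1,"ty":0,"tz":0,"roll":0},
  {"tx":-2,"ty":0,"tz":0,"roll":0},
  {"tx":-3,"ty":0,"tz":0,"roll":0},
  {"tx":-3,"ty":0,"tz":0,"roll":0},
])

```text
t: 12.6
eef_pos: [500.1, -201.8, 120.3]
tcp_rot: [3.142, 0.0, -3.141]
ft_force: [0.5, 0.1, 0.3]
opening: 0.004
grip_force: 0.0
```

step_arm([
  {"tx":-0.5,"ty":0,"tz":0,"roll":0},
  {"tx":-1,"ty":0,"tz":0,"roll":0},
  {"tx":-1.5,"ty":0,"tz":0,"roll":0},
  {"tx":-1.5,"ty":0,"tz":0,"roll":0},
])

```text
t: 12.93
eef_pos: [500.1, -201.7, 120.3]
tcp_rot: [3.141, -0.003, -3.141]
ft_force: [-9.1, -1.9, 5.8]
opening: 0.004
grip_force: 5.0
```

```bash
python3 f.py
```

```text
13.2333 [-9.5  -2.03  5.39] [ 500.1 -201.7  120.3] (array([ 69.5, 422.9,  46.8]), array([ 3.141e+00, -3.000e-03, -3.141e+00]))
```

step_arm([
  {"tx":-0.5,"ty":0,"tz":0,"roll":0},
  {"tx":-1,"ty":0,"tz":0,"roll":0},
  {"tx":-1,"ty":0,"tz":0,"roll":0},
])

```text
t: 13.48
eef_pos: [500.0, -201.7, 120.3]
tcp_rot: [3.141, -0.005, -3.141]
ft_force: [-16.9, -3.6, 8.4]
opening: 0.004
grip_force: 8.4
```

```bash
python3 f.py
```

```text
13.7833 [-16.69  -3.67   8.94] [ 500.  -201.7  120.3] (array([ 69.3, 422.9,  47.1]), array([ 3.141, -0.005, -3.141]))
```

Hard stop. I'll back off, rise clear to the side, and check with the last picture.

step_arm([
  {"tx":10,"ty":0,"tz":0,"roll":0},
  {"tx":40,"ty":0,"tz":0,"roll":0},
  {"tx":60,"ty":0,"tz":-20,"roll":0},
  {"tx":70,"ty":0,"tz":-55,"roll":0},
  {"tx":70,"ty":35,"tz":-95,"roll":0},
  {"tx":70,"ty":75,"tz":-130,"roll":0},
  {"tx":70,"ty":115,"tz":-130,"roll":0},
  {"tx":70,"ty":155,"tz":-130,"roll":0},
  {"tx":70,"ty":195,"tz":-130,"roll":0},
  {"tx":70,"ty":200,"tz":-130,"roll":0},
  {"tx":70,"ty":200,"tz":-130,"roll":0},
])

```text
t: 14.7
eef_pos: [431.9, 1.3, 250.7]
tcp_rot: [3.141, 0.001, -3.138]
ft_force: [0.6, -0.7, 0.1]
opening: 0.003
grip_force: 0.0
```

```bash
python3 - <<'E'
from ov import *
shot('side','s9');shot('top','t9')
C=jarpts(502,235,.19,0,0)
a=np.hstack([overlay('side',200,125,66,50,6,C[:2]),overlay('top',137,160,66,50,6,[])])
b=np.hstack([overlay('side',230,195,66,50,6,[]),overlay('top',280,160,66,50,6,[])])
cv2.imwrite('pics/end.png',np.vstack([a,b])); print(env.state()['eef_pos'])
E
```

```text
[432.3191553  -1.2874988 250.4221204]
```

View pics/end.png

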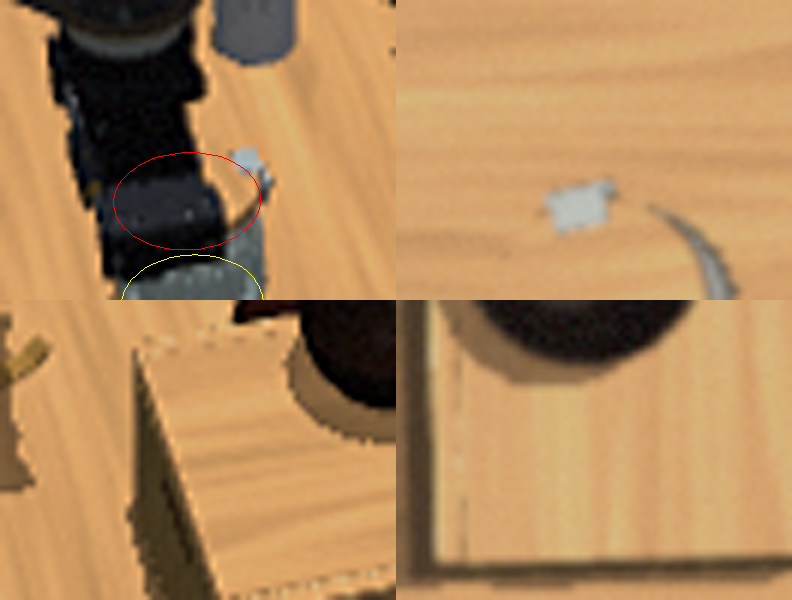

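The bin is flush in the bottom views and the lid is shut. The latch is hidden by the gripper, so I'll move aside and check by colour where it would still stick out.

step_arm([
  {"tx":0,"ty":40,"tz":0,"roll":0},
  {"tx":0,"ty":-40,"tz":-30,"roll":0},
  {"tx":0,"ty":-80,"tz":-30,"roll":0},
  {"tx":0,"ty":-120,"tz":-30,"roll":0},
  {"tx":0,"ty":-160,"tz":-30,"roll":0},
  {"tx":0,"ty":-160,"tz":-30,"roll":0},
  {"tx":0,"ty":-160,"tz":-30,"roll":0},
])

```text
t: 15.38
eef_pos: [432.3, -168.0, 280.3]
tcp_rot: [-3.14, 0.001, 3.137]
ft_force: [-0.5, 0.0, -1.1]
opening: 0.003
grip_force: 0.0
```

```bash
python3 - <<'E'
from goto import *
from ov import jarpts
old=cv2.resize(cv2.imread('pics/s4.png'),(512,384),interpolation=cv2.INTER_AREA)
new=shot('side','s10')['pixels']
print(env.state()['eef_pos'])
sat=lambda im:cv2.cvtColor(im,cv2.COLOR_BGR2HSV)[...,1]
for im in(old,new):
    for r in sat(im)[150:182:2,206:248:2]: print(''.join('#' if x<90 else '.' for x in r))
    print()
for la in(0,.3,1):
    print(la,[ (proj('side',p)-[206,150])/2 for p in jarpts(502,235,.19,0,la)[4][:4]])
E
```

```text
[ 431.96010425 -165.63350459  279.99419725]
................###..
.................##..
...................#.
.......#...........#.
.....####............
....####..........#..
..######.........##..
...###.###.....####..
...##..############..
.......############..
.......############..
.......############..
.......############..
.......############..
........##########...
.........########....

.##.################.
....#############.##.
.....#####.#########.
......##############.
......#.##.#.#####...
......###########.#..
.......##..########..
.......###..#...###..
......###.###.#####..
.......######.##.#...
........##.#..##..#..
.......##...#.###.#..
.......######.#......
.......####.##...#...
.........#..#...#....
.........#####.#.#.#.

0 [array([6.77449922, 5.98286193]), array([5.27192279, 3.53314888]), array([5.51963184, 6.63069185]), array([7.00429807, 9.08372262])]
0.3 [array([6.77449922, 5.98286193]), array([5.27192279, 3.53314888]), array([4.37629594, 6.8371634 ]), array([5.85058506, 9.29840435])]
1 [array([6.77449922, 5.98286193]), array([5.27192279, 3.53314888]), array([2.1529163 , 6.19658863]), array([3.61335604, 8.67220531])]
```

step_arm([
  {"tx":20,"ty":520,"tz":0,"roll":0},
  {"tx":20,"ty":520,"tz":0,"roll":0},
  {"tx":20,"ty":520,"tz":0,"roll":0},
  {"tx":20,"ty":520,"tz":0,"roll":0},
  {"tx":20,"ty":520,"tz":0,"roll":0},
  {"tx":20,"ty":520,"tz":0,"roll":0},
  {"tx":20,"ty":520,"tz":0,"roll":0},
  {"tx":20,"ty":520,"tz":0,"roll":0},
  {"tx":20,"ty":520,"tz":0,"roll":0},
  {"tx":20,"ty":520,"tz":0,"roll":0},
  {"tx":20,"ty":520,"tz":0,"roll":0},
  {"tx":20,"ty":520,"tz":0,"roll":0},
])

```text
t: 16.43
eef_pos: [412.3, 339.8, 280.2]
tcp_rot: [3.142, -0.0, -3.141]
ft_force: [1.1, -0.6, 0.3]
opening: 0.006
grip_force: 0.0
```

```bash
python3 - <<'E'
from goto import *
new=shot('side','s11')['pixels']; print(env.state()['eef_pos'])
for r in cv2.cvtColor(new,cv2.COLOR_BGR2HSV)[...,1][150:182:2,206:248:2]: print(''.join('#' if x<90 else '.' for x in r))
print(new[160:170:3,208:226:3].max(-1))
E
```

```text
[412.05542353 345.25537355 279.96024882]
.................##..
.................##..
...................#.
......##...........#.
.....####............
......##..........#..
......##.........##..
......####.....####..
......#############..
.......############..
.......############..
.......############..
.......############..
.......############..
........##########...
.........########....
[[119 110 109  54 162 194]
 [118 107 203  63  71  60]
 [112 112 203 180  78  94]
 [111 108 108 201  76 109]]
```

```bash
python3 -c "
from cell import env
print(env.job_done())"
```

```text
the job is handed in; nothing more can be done
None
```

The lid is shut with its latch plate flat against the neck, and the bin is pushed back flush with its case. The jar shows no visible shift, although the latch push peaked at about 5.5 N, just over the 5 N slide limit. The job was handed in at about 16.5 s, but no verdict came back.

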